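Raise the counter sign to its second stop and hold it

TASK

The sign on the shop counter has to show above the stock: press the red release button on the foot of the telescoping sign stand fully in, then take the sign by its top edge with a light grip and draw it straight up past the first stop to the second, where both mast sections are fully out. Finish still holding the sign up there, at rest, with the foot of the stand flat on the counter about where it stood. Do not squeeze the sign hard, lift or tip the stand, or disturb the stock and other things on the counter.

Things in the scene. Friction and masses are not known exactly. Their poses are not given: they have to be found in the camera images.
- stand: telescoping counter sign stand, loose on the counter, 2.5 to 3.5 kg: dark steel foot 220 x 130 x 12 mm (x, y, z). Origin: centre of the foot's underside, z up. The upright mast with the sign stands at x = +45 mm, the red button at x = -65 mm, on a grey case 30 mm wide and 36 mm high that runs from it to the mast.
- tube_top (a point): centre of the top of the mast's fixed outer tube (28 mm diameter, black collar 36 mm), on the mast's axis, 95 mm above the counter. Two thinner sections nest in it: the lower (21 mm, steel) and the upper (14 mm, brass), which carries the sign.
- button_top (a point): centre of the top face of the round red release button, 28 mm in diameter, 48 mm above the counter when out. It is pressed straight down.
- button (a joint): travel of the release button: 0 out, 0.008 m fully in. It takes about 4 N to move and stays in where it is left. The mast is locked while it is out; pressed beyond about 0.0065 m it frees the mast for good.
- sign: upright rigid plastic panel, white rim, blank yellow and green face: 12 mm thick (stand's x), 120 mm wide (y), 70 mm tall (z), fixed on the upper section. Origin: centre of its lower edge, on the mast's axis. Both faces are free, so it can be pinched across its thickness by the top edge. It cracks if squeezed with more than about 60 N a finger: 20 to 40 N is right.
- sign_top (a point): centre of the sign's top edge: 175 mm above the counter when the mast is down, 295 mm at full length. Axes as the stand's: x across the sign's thickness, y along its width.
- upper_section (a joint): how far the upper section with the sign is out of the lower one: 0 down, 0.060 m at its end stop. It comes out first, at a pull of about 2 to 3 N; the first stop is when it is fully out, the sign 60 mm up.
- lower_section (a joint): how far the lower section is out of the outer tube: 0 down, 0.060 m at its end stop. It follows after the first stop at a pull of about 5 to 8 N; the second stop is both fully out, the sign 120 mm up. Springs draw the sign down when let go. Pulling on beyond it, or while locked, tips or lifts the foot from about 17 N.
- stock_tray: bystander, loose: open cardboard tray 160 x 180 mm, 45 mm tall, packed with small cartons up to 80 mm high; it stands beside the sign stand, on either side of it. Origin: centre of its underside
- blue_box: bystander, loose: blue carton 60 x 100 x 50 mm. Origin: centre of its underside
- black_box: bystander, loose: black carton 50 x 120 x 40 mm. Origin: centre of its underside
- orange_box: bystander, loose: orange carton 70 x 80 x 60 mm. Origin: centre of its underside
- mug: bystander, loose: blue mug, 80 mm across, 95 mm tall. Origin: centre of its underside
- tape_dispenser: bystander, loose: black tape dispenser 150 x 55 mm, 84 mm tall. Origin: centre of its underside
- card_reader: bystander, loose: grey card reader 165 x 78 mm, 32 mm tall. Origin: centre of its underside
- stapler: bystander, loose: red and black stapler 140 x 36 mm, 46 mm tall. Origin: centre of its underside

How it is judged:
On the way, in this order (a step that is already met when the one before it is completed fails the run):
1. the release button is pressed fully in while the mast is still down (value of joint button above 0.0065 m and value of joint upper_section below 0.01 m), for 0.1 s.
2. the sign, held in the fingers, is drawn up to the first stop (value of joint upper_section above 0.054 m and contact force between the fingers and sign above 2 N), for 0.1 s.
3. the sign, held in the fingers, is drawn on to the second stop (all of step 2 and value of joint lower_section above 0.054 m), for 0.2 s.
At the end, for the whole second after the job is handed in: Both mast sections within 6 mm of their stops; sign held in the fingers, at rest (under 20 mm/s), top edge above 280 mm; button in (over 6 mm); foot flat on the counter (raised under 4 mm, tilted under 2 degrees), within 50 mm of where it started (all of step 3 and value of joint button above 0.006 m and height (world z) of sign_top above 0.28 m and height (world z) of stand below 0.004 m and angle between stand's own z axis and vertical below 0.035 rad and distance of stand from where it was at the start of the episode below 0.05 m and linear speed of sign below 0.02 m/s); the arm keeps its last pose, push and grip.
It fails at once if the sign is squeezed too hard (contact force of the fingers on it over 130 N, both fingers together) (contact force between the fingers and sign above 130 N).
It fails at once if the foot of the stand is lifted more than 15 mm or tipped more than 9 degrees (height (world z) of stand above 0.015 m or angle between stand's own z axis and vertical above 0.157 rad).
It fails at once if a bystander is moved more than 20 mm (distance of any of stock_tray, blue_box, black_box, orange_box, mug, tape_dispenser, card_reader, stapler from where it was at the start of the episode above 0.02 m).
It also fails if it takes over 48 s, if anything falls off the work surface, if the arm or the gripper's body presses on something with over 40 N, if the wrist force passes 120 N, or if a joint passes its speed limit or range.

ROBOT

A 6-joint arm with a two-finger parallel gripper is mounted at the origin on the work surface. World frame = base frame: x ahead of the robot, y to its left, z up, the work surface at z = 0. Lengths are in m, angles in rad, forces in N, time in s.
With the tool pointing down it reaches from about 0.25 to 0.725 m from the base axis. Payload 4 kg.
Tool frame: the origin (TCP) lies at the very end of the fingers, on their centre line; the grasp point (between the pads) lies 19 mm behind it; z points along the fingers, y is the line along which they close (so a half turn about z gives the same grasp; the last joint's range is limited). The gripper opens to 85 mm and grips with 20 to 120 N. Pads are 22 mm wide; open, the fingers measure 114 mm over their backs; the gripper's body (76 mm by 85 mm) begins 54 mm behind the grasp point. The pads swing forward as they close: fully open they stand 13 mm farther back than shut.
Start: joints at [0, 0.241, 0.005, 1.335, 0, 1.571], TCP at [0.5, -0, 0.231] pointing down, gripper open.
Joint ranges: [-2.72, 2.72], [-1.05, 1.87], [-1.09, 1.28], [-1.99, 2.15], [-1.42, 1.44], [-3.14, 3.14]. Speed limits (rad/s): [2.79, 2.79, 3.14, 3.14, 3.14, 3.14].

INTERFACE

Orientations are given as a unit quaternion [x, y, z, w].
In Python, from workcell import bot, vision, workorder, boxes_of gives the robot as it stands.
- The arm moves only by the tool send_rows, never from a script. Its argument "motion" is text: rows parted by semicolons, each of 5 numbers parted by spaces: the closure, from -1 (fully open) to 1 (shut), so that 0 is half open, then the shift along the tool's x, y, z in cm, then the turn about the tool's z in rad. In form: claw x y z twist; .... A call has 1 to 5 rows; each row is the pose to reach, as a shift and turn from the pose commanded when the call began, along the tool's axes at that moment; what a row does not reach only later rows make up. A row lasts 1/10 s, in which the tool goes at most 50 mm and 8.59 degrees, less where a joint would pass 70% of its speed; a pose out of reach is approached as far as the arm can. A call with a gripper value outside its range is refused whole. The fingers move at their own pace and stop on an object; the grip force is fixed at half the most. Time passes only in rows, so rows that repeat a pose let the fingers close. It gives the time, the measured TCP pose, the force, the opening and the grip force at its end, in the units of the state.
- bot.get_obs(): the state, without advancing time (a new reading comes with each control period).
- vision.camera(name): name is "scene" or "side" or "wrist"; returns the picture (420x560x3 uint8, red, green, blue); there is no depth.
- vision.camera_model(name): a dict with "fov_y" (degrees; the focal length in pixels is half the picture's height over the tangent of half this angle, whatever the lens; pixels are square), "cx", "cy" (the principal point, pixels), "k1" (the pictures are not rectified: a ray, as slopes to the right and down, at radius r is drawn at 1 + k1 r^2 times it, then the intrinsics apply), "world_from_camera" (4x4, takes a point from camera to world coordinates); the wrist camera has in their place "hand_eye" (4x4, takes a point from camera to tool coordinates, whose origin is the TCP and whose axes are the flange's). Camera axes: x right, y down, z forward; pixel columns grow to the right and rows downward; lengths in m; the calibration is good to about 2 mm. A picture is of the moment at which its call begins: read the wrist's pose just before it. camera_model takes no time and is no camera call.
- workorder.job_done(): hands the job in; it is judged then, once.
Trained networks look in the newest picture that a camera, given by its name, has taken for a name from the list of things; names that differ only in an ending like _2 or _b are one class to them, and where a whole thing is asked for, a point or a joint stands for the part that bears it (a point fixed in the world has none). Each returns a list of dicts, best first, with "conf" (0 to 1); they miss things now and then, are a little off and sometimes report something else, mostly with a low value. They report only what shows in the picture. A call takes as long as a camera call.
- boxes_of(camera, target): "rect" ([centre column, centre row, width, height] in pixels, round what is visible of it).
The state is a dict: "clock": time; "joint_pos": joint angles; "joint_vel": joint speeds; "tau": joint torques, N m; "eef_pos": TCP position; "tool_rot": TCP orientation; "ft_force": force on the tool from outside, world axes, zero at the start; "ft_torque": the same for the moment, N m; "grip_width": finger opening in m; "grasp_force": force on a finger pad.
Only numpy, scipy, OpenCV 4.12 (cv2) and the standard library are available. Lean on these libraries where they do the work, as an engineer would, in place of code of your own. Each camera call takes 0.05 s, during which the arm holds its last target. There are 200 camera calls.

## Working session

There is one attempt and no reset: what is moved stays moved. The work goes in short steps, Python scripts to look and compute and a tool call to move; the robot and the scene stay as the last step left them, time stands still between calls to the robot, and variables do not carry over. Pictures are saved under pics/ and viewed, at most 10 in all, crops included, and the job is handed in when it is done.

Besides the shell and the picture viewer there is one more tool, called after "Emit:" in YAML: its name, and indented under it one key for each argument. send_rows: Moves the arm, as the interface text tells. Its arguments: {"type":"object","properties":{"motion":{"type":"string"}},"required":["motion"]}

```bash
mkdir -p pics; cat > h.py <<'E'
import numpy as np, cv2
from workcell import bot, vision, workorder, boxes_of
from scipy.spatial.transform import Rotation as R
def cam(n):
    m=vision.camera_model(n); f=210/np.tan(np.radians(m['fov_y'])/2)
    if 'world_from_camera' in m: T=np.array(m['world_from_camera'])
    else:
        o=bot.get_obs(); B=np.eye(4); B[:3,:3]=R.from_quat(o['tool_rot']).as_matrix(); B[:3,3]=o['eef_pos']; T=B@np.array(m['hand_eye'])
    return f,m['cx'],m['cy'],m['k1'],T
def at_z(c,u,v,z):
    f,cx,cy,k,T=c; d=np.array([(u-cx)/f,(v-cy)/f]); s=d.copy()
    for _ in range(20): s=d/(1+k*(s@s))
    r=T[:3,:3]@np.array([*s,1]); p=T[:3,3]
    return p+r*(z-p[2])/r[2]
def proj(c,P):
    f,cx,cy,k,T=c; q=np.linalg.inv(T)@np.array([*P,1]); s=q[:2]/q[2]; s=s*(1+k*(s@s)); return s*f+[cx,cy]
def snap(n,f):
    im=vision.camera(n); cv2.imwrite('pics/'+f,im[:,:,::-1]); return im
E
python3 - <<'E'
from h import *
a=cv2.hconcat([snap('scene','a.png'),snap('side','b.png')])
cv2.imwrite('pics/ab.png',cv2.resize(a,(800,300),interpolation=cv2.INTER_AREA)[:,:,::-1])
for n in('scene','side'):
  print(n,cam(n)[4][:3,3])
  for t in('button_top','sign','stand','stock_tray'):
    print(t,[(np.round(d['rect']),round(d['conf'],2)) for d in boxes_of(n,t)[:2]])
print(bot.get_obs())
E
```

```text
scene [ 1.41008466 -0.55508184  0.73885376]
button_top []
sign [(array([198., 238.,   9.,  11.]), 0.75), (array([222., 225.,  36.,  43.]), 0.59)]
stand [(array([215., 242.,  88.,  81.]), 0.69)]
stock_tray [(array([223., 222.,  36.,  50.]), 0.67), (array([314., 212.,  75.,  51.]), 0.62)]
side [ 0.11182028 -0.69333438  1.07396495]
button_top [(array([277., 284.,   7.,  10.]), 0.6)]
sign [(array([303., 234.,  40.,  40.]), 0.77)]
stand [(array([289., 265.,  78.,  96.]), 0.68)]
stock_tray [(array([209., 138.,  37.,  24.]), 0.73), (array([227., 192.,  72.,  62.]), 0.68)]
{'clock': 0.5, 'joint_pos': array([9.10810365e-07, 2.40644351e-01, 4.94253694e-03, 1.33517008e+00,
       3.90055631e-05, 1.57079848e+00]), 'joint_vel': array([-4.65254752e-04,  1.68096588e-03,  1.83506783e-04, -2.86520747e-03,
        2.36485151e-05,  1.28449427e-03]), 'tau': array([ 1.06217652e-05, -3.71859384e+01,  2.52461153e+01,  2.72258076e-03,
        2.98518991e-06, -9.81074209e-06]), 'eef_pos': array([4.99983087e-01, 1.22935782e-05, 2.31262312e-01]), 'tool_rot': array([ 7.07107222e-01,  7.07106339e-01, -1.29277894e-05, -4.05088055e-05]), 'ft_force': array([-0.10065409, -0.74916792,  0.29205122]), 'ft_torque': array([ 0.04784326, -0.06181423, -0.07382769]), 'grasp_force': 0.0, 'grip_width': 0.08520846451368826}
```

View pics/a.png

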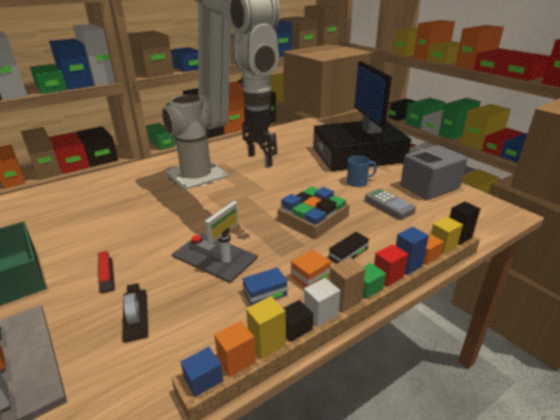

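View pics/b.png

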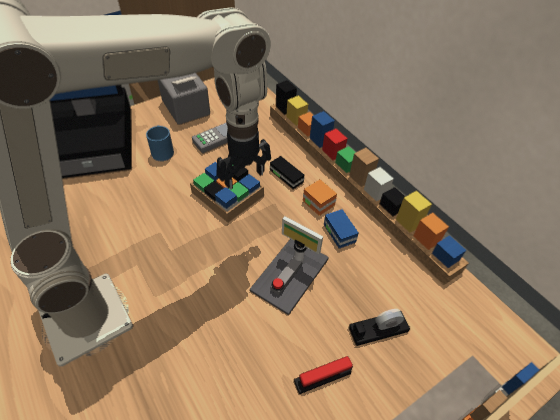

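The stand shows in both views. The button is near (196,239) in scene and (278,283) in side, and the tray lies to the robot's left of the sign. Next I convert these to positions.

```bash
python3 - <<'E'
from h import *
im={n:cv2.imread('pics/'+f) for n,f in(('scene','a.png'),('side','b.png'))}
for n,(x,y,w,h) in {'scene':(150,180,140,110),'side':(230,190,120,130)}.items():
    c=cam(n); hsv=cv2.cvtColor(im[n],cv2.COLOR_BGR2HSV)[y:y+h,x:x+w]
    m=((hsv[...,0]<6)|(hsv[...,0]>174))&(hsv[...,1]>170)&(hsv[...,2]>90)
    k,l,s,ce=cv2.connectedComponentsWithStats(m.astype('uint8')); i=1+s[1:,4].argmax()
    print(n,ce[i]+[x,y],s[i,4],at_z(c,*(ce[i]+[x,y]),.044))
P=[cv2.resize(im['scene'][190:290,165:265],(400,400),interpolation=3),cv2.resize(im['side'][210:310,240:340],(400,400),interpolation=3)]
cv2.imwrite('pics/c.png',cv2.hconcat(P))
E
```

```text
scene [196.18867925 238.43396226] 53 [ 0.47072799 -0.21187697  0.044     ]
side [277.5  282.75] 72 [ 0.46855665 -0.2118049   0.044     ]
```

View pics/c.png

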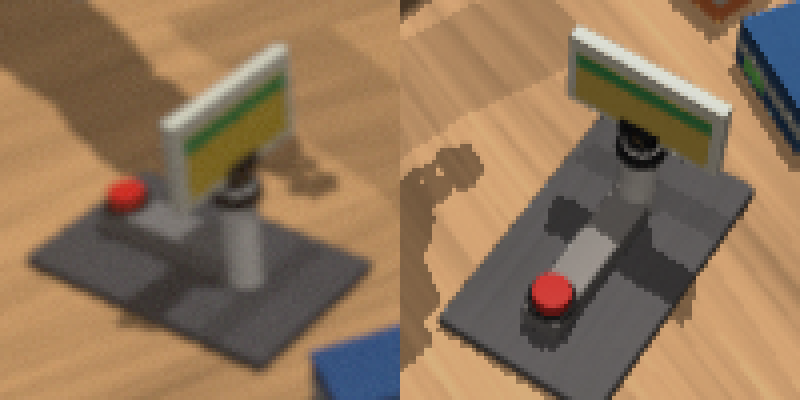

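```bash
python3 - <<'E'
from h import *
for n,pts in {'side':[(283.5,218,.175),(322.5,236.7,.175),(250.2,290.5,.012),(328,257.5,.012)],'scene':[(206.5,220.5,.175),(236.2,202,.175),(172.5,255,.012),(257.5,257,.012),(230.5,281.7,.012)]}.items():
    q=[at_z(cam(n),*p) for p in pts]; print(n,np.round(q,4).tolist(),(q[0]+q[1])/2,np.degrees(np.arctan2(*(q[1]-q[0])[1::-1])))
print(np.round(R.from_quat(bot.get_obs()['tool_rot']).as_matrix(),3))
E
```

```text
side [[0.5458, -0.1193, 0.175], [0.5954, -0.224, 0.175], [0.403, -0.1762, 0.012], [0.6505, -0.2072, 0.012]] [ 0.57058666 -0.17165837  0.175     ] -64.66399818627596
scene [[0.5912, -0.2221, 0.175], [0.5546, -0.1149, 0.175], [0.4631, -0.287, 0.012], [0.6142, -0.091, 0.012], [0.6614, -0.2049, 0.012]] [ 0.57290985 -0.16845755  0.175     ] 108.83832354069104
[[ 0.  1. -0.]
 [ 1. -0.  0.]
 [ 0. -0. -1.]]
```

Button at (0.469,-0.212), mast at (0.572,-0.170). They are 111 mm apart (110 expected), so the stand's yaw is about 22°. I'll move above the button with the fingers shut.

Emit:
send_rows:
  motion: "0.5 -5 -0.8 0 -0.13; 1 -10 -1.6 0 -0.26; 1 -15 -2.3 0 -0.385; 1 -20 -3.1 0 -0.385; 1 -21.2 -3.1 0 -0.385"

```text
clock: 1.0
eef_pos: [0.468, -0.2154, 0.2314]
tool_rot: [0.56, 0.828, -0.0, 0.0]
ft_force: [0.5, 0.2, -0.2]
grip_width: 0.012
grasp_force: 0.0
```

```bash
python3 - <<'E'
from h import *
o=bot.get_obs(); print(o['clock'],o['eef_pos'],o['joint_vel'].round(2),o['grip_width'])
snap('wrist','d.png'); c=cam('wrist')
for t in('button_top','sign','stand'):
    for d in boxes_of('wrist',t)[:2]: print(t,np.round(d['rect'],1),round(d['conf'],2))
for P in [(.469,-.212,.048),(.572,-.170,.175)]: print(proj(c,P))
r=np.array([np.cos(np.radians(22)),np.sin(np.radians(22)),0])
for s in(-.06,.06): print(proj(c,np.array([.572,-.170,.175])+s*np.array([-r[1],r[0],0])))
print(np.round(R.from_quat(o['tool_rot']).as_matrix(),3))
E
```

```text
1.0 [ 0.46801757 -0.21543535  0.23141151] [-0.39  0.15  0.2   0.05  0.03 -0.39] 0.0120189882574136
button_top [286.1 182.1  20.9  26. ] 0.91
sign [426.8 210.1  69.  163.1] 0.92
stand [351.6 206.6 214.8 176.6] 0.92
[285.09823   179.5471137]
[441.718719   220.41914969]
[428.51366099 291.83888705]
[456.17775489 134.83724044]
[[-0.372  0.928  0.   ]
 [ 0.928  0.372 -0.001]
 [-0.001 -0.    -1.   ]]
```

View pics/d.png

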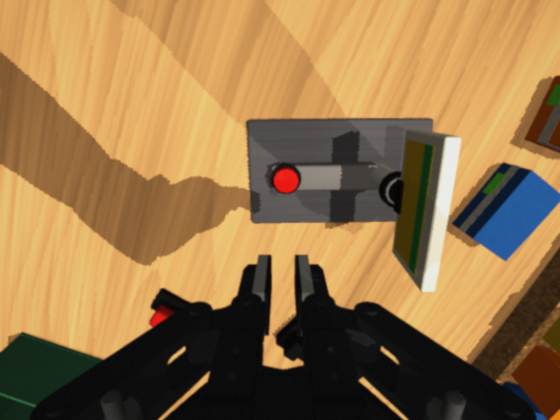

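The button at (286,180) matches the prediction to about 1 px. Going down onto it.

Emit:
send_rows:
  motion: "1 0 0 5 0; 1 0 0 10 0; 1 0 0 14 0; 1 0 0 17 0; 1 0 0 17.5 0"

```text
clock: 1.7
eef_pos: [0.4661, -0.209, 0.0526]
tool_rot: [0.558, 0.83, -0.001, -0.004]
ft_force: [-1.1, 0.7, -0.3]
grip_width: -0.0001
grasp_force: 0.0
```

Emit:
send_rows:
  motion: "1 0 0 0.5 0; 1 0 0 0.9 0; 1 0 0 1.3 0; 1 0 0 1.6 0; 1 0 0 1.6 0"

```text
clock: 2.2
eef_pos: [0.4704, -0.2123, 0.0413]
tool_rot: [0.559, 0.829, 0.001, 0.002]
ft_force: [1.4, 1.7, 1.9]
grip_width: 0.0
grasp_force: 1.4
```

Emit:
send_rows:
  motion: "1 0 0 0.1 0; 1 0 0 0.2 0; 1 0 0 0.3 0; 1 0 0 0.3 0; 1 0 0 0.3 0"

```text
clock: 2.7
eef_pos: [0.4704, -0.2124, 0.0399]
tool_rot: [0.559, 0.829, 0.001, 0.002]
ft_force: [-1.8, 2.8, 16.8]
grip_width: -0.0001
grasp_force: 8.3
```

There's a firm stop at z = 0.040 with 17 N, so the button is in. Now straight up, opening once clear.

Emit:
send_rows:
  motion: "1 0 0 -4 0; 1 0 0 -9 0; 0.5 0 0 -14 0; -1 0 0 -19 0; -1 0 0 -22.3 0"

```text
clock: 3.2
eef_pos: [0.4692, -0.2127, 0.264]
tool_rot: [0.559, 0.829, -0.0, 0.002]
ft_force: [1.2, 0.1, -0.1]
grip_width: 0.0434
grasp_force: 0.0
```

Emit:
send_rows:
  motion: "-1 0 2 0 0; -1 0 4 0 0; -1 0 4 0 0; -1 0 4 0 0; -1 0 4 0 0"

```text
clock: 3.7
eef_pos: [0.505, -0.1972, 0.2597]
tool_rot: [0.559, 0.829, -0.001, -0.001]
ft_force: [-1.0, 0.5, -0.1]
grip_width: 0.0855
grasp_force: 0.0
```

```bash
python3 - <<'E'
from h import *
o=bot.get_obs(); print(o['eef_pos'],abs(o['joint_vel']).max().round(3),o['grip_width'])
snap('wrist','e.png'); c=cam('wrist')
for t in('sign','button_top'):
    for d in boxes_of('wrist',t)[:1]: print(t,np.round(d['rect'],1),round(d['conf'],2))
print(proj(c,(.469,-.212,.040)),proj(c,(.572,-.170,.175)))
E
```

```text
[ 0.5049593  -0.19721731  0.25965715] 0.004 0.08551483838400198
sign [366.8 204.7  46.1 146.4] 0.59
button_top [252.9 177.8  17.4  25. ] 0.57
[250.90216759 177.19675722] [372.35762222 214.48470092]
```

View pics/e.png

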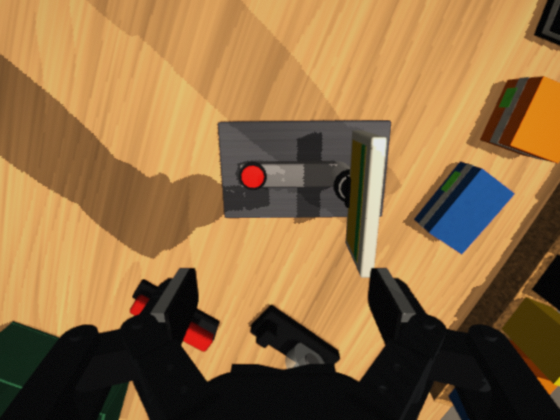

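The sign's top edge is the white strip from about (379,138) to (367,275). The button is in, at (253,177).

```bash
python3 - <<'E'
from h import *
im=cv2.imread('pics/e.png').astype(int)
m=(im.min(2)>170).astype('uint8'); m[:, :340]=0; m[:,400:]=0; m[:125]=0; m[290:]=0
k,l,s,ce=cv2.connectedComponentsWithStats(m); i=1+s[1:,4].argmax()
y,x=np.nonzero(l==i); b=cv2.boxPoints(cv2.minAreaRect(np.c_[x,y].astype('float32')))
c=cam('wrist'); q=np.array([at_z(c,*p,.175) for p in b]); print(b.round(1).tolist(),q[:,:2].round(4).tolist())
ce=q.mean(0); e=[q[1]-q[0],q[2]-q[1]]; e.sort(key=np.linalg.norm); L=e[1]; yaw=np.degrees(np.arctan2(L[1],L[0]))
o=bot.get_obs(); M=R.from_quat(o['tool_rot']).as_matrix()
print(ce,[np.linalg.norm(v) for v in e],yaw, 'tool x yaw',np.degrees(np.arctan2(M[1,0],M[0,0])),'shift tool',M.T@(ce-o['eef_pos']))
E
```

```text
[[361.79998779296875, 275.70001220703125], [372.29998779296875, 137.0], [385.79998779296875, 138.10000610351562], [375.29998779296875, 276.70001220703125]] [[0.5904, -0.2239], [0.5444, -0.1156], [0.5541, -0.1123], [0.6019, -0.2205]]
[ 0.5726776  -0.16806425  0.175     ] [np.float64(0.010252535309870492), np.float64(0.11770146221604443)] 113.00351045801426 tool x yaw 112.01402684701581 shift tool [0.001832   0.07346525 0.08510344]
```

The sign's top centre is (0.573,-0.168), and its 118 x 10 mm size fits. I'll move over it and then down, with the tips at about 0.143.

Emit:
send_rows:
  motion: "-1 0.2 4 0 -0.017; -1 0.2 7.3 0 -0.017; -1 0.2 7.3 0 -0.017; -1 0.2 7.3 2 -0.017; -1 0.2 7.3 5 -0.017"

```text
clock: 4.35
eef_pos: [0.5739, -0.1684, 0.2118]
tool_rot: [0.552, 0.834, 0.0, 0.002]
ft_force: [0.4, 0.2, -0.2]
grip_width: 0.0856
grasp_force: 0.0
```

Emit:
send_rows:
  motion: "-1 0 0 3 0; -1 0 0 6 0; -0.5 0 0 6.6 0; 0.2 0 0 6.6 0; 0.5 0 0 6.6 0"

```text
clock: 4.85
eef_pos: [0.5737, -0.1683, 0.1461]
tool_rot: [0.552, 0.834, 0.0, 0.001]
ft_force: [0.2, 0.1, 0.2]
grip_width: 0.0441
grasp_force: 0.0
```

```bash
python3 - <<'E'
from h import *
o=bot.get_obs(); print(o['eef_pos'],abs(o['joint_vel']).max().round(3),o['grip_width'],o['ft_force'])
a=snap('wrist','f.png'); b=cv2.resize(snap('side','g.png')[190:320,240:370],(420,420),interpolation=2)
cv2.imwrite('pics/fg.png',cv2.resize(cv2.hconcat([a,b]),(800,343))[:,:,::-1])
E
```

```text
[ 0.57366337 -0.16826446  0.14605358] 0.017 0.044089399124757706 [0.19533902 0.06281159 0.19371759]
```

View pics/fg.png

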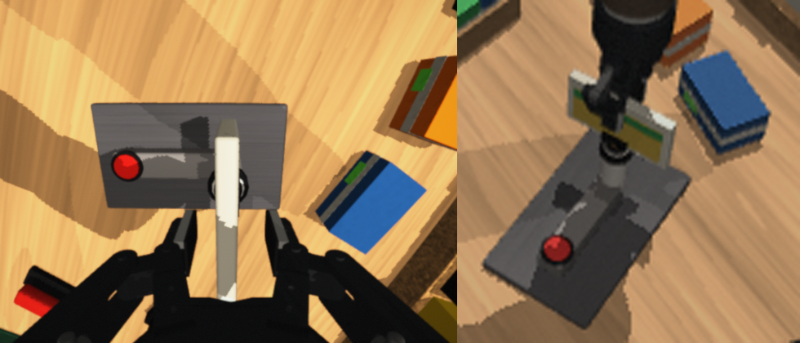

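The sign is centred between the fingers, at column 228 with the pads at 185 and 270. I'll close in steps and watch the force.

Emit:
send_rows:
  motion: "0.55 0 0 0 0; 0.6 0 0 0 0; 0.65 0 0 0 0; 0.65 0 0 0 0; 0.65 0 0 0 0"

```text
clock: 5.45
eef_pos: [0.5727, -0.1679, 0.1444]
tool_rot: [0.552, 0.834, -0.0, -0.0]
ft_force: [-1.5, -0.8, 2.0]
grip_width: 0.0152
grasp_force: 1.2
```

Emit:
send_rows:
  motion: "0.7 0 0 0 0; 0.72 0 0 0 0; 0.72 0 0 0 0"

```text
clock: 5.75
eef_pos: [0.5717, -0.1684, 0.1443]
tool_rot: [0.552, 0.834, -0.001, -0.001]
ft_force: [-5.2, -2.8, 3.5]
grip_width: 0.0116
grasp_force: 3.8
```

Emit:
send_rows:
  motion: "0.74 0 -0.1 0 0; 0.76 0 -0.1 0 0; 0.76 0 -0.1 0 0; 0.76 0 -0.1 0 0"

```text
clock: 6.15
eef_pos: [0.5716, -0.1684, 0.1444]
tool_rot: [0.552, 0.834, -0.0, -0.0]
ft_force: [-4.7, -1.8, 4.8]
grip_width: 0.0115
grasp_force: 48.5
```

Emit:
send_rows:
  motion: "0.8 0 0 0 0; 0.8 0 0 0 0; 0.8 0 0 0 0"

```text
clock: 6.45
eef_pos: [0.5716, -0.1684, 0.1444]
tool_rot: [0.552, 0.834, -0.001, -0.0]
ft_force: [-5.6, -2.0, 4.4]
grip_width: 0.0108
grasp_force: 59.8
```

60 N is the top of the range, so I'll ease the closure back to about 30 N.

Emit:
send_rows:
  motion: "0.745 0 -0.1 0 0; 0.745 0 -0.1 0 0; 0.745 0 -0.1 0 0"

```text
clock: 6.75
eef_pos: [0.5714, -0.1685, 0.1445]
tool_rot: [0.552, 0.834, 0.0, 0.0]
ft_force: [-2.3, -1.3, 4.1]
grip_width: 0.0112
grasp_force: 58.4
```

Emit:
send_rows:
  motion: "0.725 0 0 0 0; 0.725 0 0 0 0; 0.725 0 0 0 0"

```text
clock: 7.05
eef_pos: [0.5714, -0.1685, 0.1444]
tool_rot: [0.552, 0.834, 0.0, 0.0]
ft_force: [-2.2, -1.2, 3.7]
grip_width: 0.0119
grasp_force: 15.1
```

Emit:
send_rows:
  motion: "0.733 0 0 0 0; 0.733 0 0 -0.5 0; 0.733 0 0 -1 0; 0.733 0 0 -1.5 0; 0.733 0 0 -2 0"

```text
clock: 7.55
eef_pos: [0.5712, -0.1684, 0.1644]
tool_rot: [0.552, 0.834, 0.0, -0.0]
ft_force: [-0.0, -1.0, -2.4]
grip_width: 0.0115
grasp_force: 16.8
```

Emit:
send_rows:
  motion: "0.74 0 0 -0.7 0; 0.74 0 0 -1.4 0; 0.74 0 0 -2.1 0; 0.74 0 0 -2.8 0; 0.74 0 0 -3.3 0"

```text
clock: 8.05
eef_pos: [0.5712, -0.1684, 0.1982]
tool_rot: [0.552, 0.834, 0.0, 0.0]
ft_force: [0.6, -1.6, -2.2]
grip_width: 0.0116
grasp_force: 24.7
```

Emit:
send_rows:
  motion: "0.74 0 0 -0.5 0; 0.74 0 0 -1 0; 0.74 0 0 -1.5 0; 0.74 0 0 -2 0; 0.74 0 0 -2 0"

```text
clock: 8.55
eef_pos: [0.5712, -0.1684, 0.2179]
tool_rot: [0.552, 0.834, 0.0, 0.0]
ft_force: [-0.1, -0.7, -2.3]
grip_width: 0.0114
grasp_force: 24.9
```

The tool has risen 73 mm, yet the pull is still only 2.3 N. I'd expect 5 to 8 N past the first stop, so I'll look.

```bash
python3 - <<'E'
from h import *
a=cv2.resize(snap('scene','i.png')[150:290,150:290],(400,400),interpolation=2); b=cv2.resize(snap('side','j.png')[160:320,220:380],(400,400),interpolation=2)
cv2.imwrite('pics/ij.png',cv2.hconcat([a,b])[:,:,::-1]); print(bot.get_obs()['ft_force'])
E
```

```text
[-0.77983447 -0.38169198 -2.50230512]
```

View pics/ij.png

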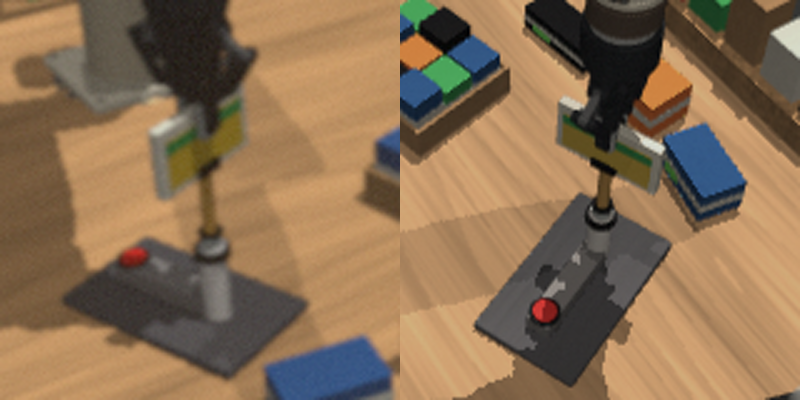

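Only the brass section is out, and the foot is flat. I'll work out the sign's height from the scene view: its top corners there are about (203,195) and (235,182).

```bash
python3 - <<'E'
from h import *
for n,p in(('scene',(219.1,188.5)),('side',(220+.4*211,160+.4*124))):
    c=cam(n); print(n,p,[(z,proj(c,(.5715,-.168,z)).round(1).tolist()) for z in(.205,.215,.225,.235,.245)])
E
```

```text
scene (219.1, 188.5) [(0.205, [220.8, 200.9]), (0.215, [220.5, 197.5]), (0.225, [220.1, 194.2]), (0.235, [219.8, 190.8]), (0.245, [219.5, 187.4])]
side (304.4, 209.6) [(0.205, [303.0, 219.0]), (0.215, [303.2, 216.5]), (0.225, [303.5, 214.0]), (0.235, [303.8, 211.5]), (0.245, [304.1, 209.0])]
```

The sign top is at about 0.24, so it's at or near the first stop, perhaps with a few mm of slip. I'll firm the grip a little and draw on slowly.

Emit:
send_rows:
  motion: "0.75 0 0 0 0; 0.75 0 0 -0.3 0; 0.75 0 0 -0.6 0; 0.75 0 0 -0.9 0; 0.75 0 0 -1.2 0"

```text
clock: 9.15
eef_pos: [0.5711, -0.1684, 0.2293]
tool_rot: [0.552, 0.834, -0.0, -0.0]
ft_force: [1.0, -0.7, -6.7]
grip_width: 0.0115
grasp_force: 36.1
```

The pull is now 6.7 N, which is the lower section coming out. Drawing on.

Emit:
send_rows:
  motion: "0.75 0 0 -0.5 0; 0.75 0 0 -1 0; 0.75 0 0 -1.5 0; 0.75 0 0 -2 0; 0.75 0 0 -2.5 0"

```text
clock: 9.65
eef_pos: [0.571, -0.1684, 0.2547]
tool_rot: [0.552, 0.834, -0.0, -0.0]
ft_force: [0.1, -0.2, -6.6]
grip_width: 0.0112
grasp_force: 36.0
```

Emit:
send_rows:
  motion: "0.75 0 0 -0.4 0; 0.75 0 0 -0.8 0; 0.75 0 0 -1.1 0; 0.75 0 0 -1.4 0"

```text
clock: 10.05
eef_pos: [0.5702, -0.1678, 0.2662]
tool_rot: [0.551, 0.834, -0.0, -0.002]
ft_force: [1.8, -1.6, -20.8]
grip_width: 0.0116
grasp_force: 34.9
```

The pull jumped to 21 N, so this is the second stop. I'll ease back a little at once.

Emit:
send_rows:
  motion: "0.75 0 0 0.2 0; 0.75 0 0 0.3 0; 0.75 0 0 0.3 0"

```text
clock: 10.35
eef_pos: [0.5708, -0.1679, 0.2652]
tool_rot: [0.551, 0.834, 0.0, -0.001]
ft_force: [-0.6, 2.7, -10.7]
grip_width: 0.0111
grasp_force: 36.6
```

Emit:
send_rows:
  motion: "0.75 0 0 0 0; 0.75 0 0 0 0; 0.75 0 0 0 0; 0.75 0 0 0 0; 0.75 0 0 0 0"

```text
clock: 10.85
eef_pos: [0.5709, -0.1682, 0.2652]
tool_rot: [0.552, 0.834, 0.0, -0.0]
ft_force: [-0.7, 3.4, -10.4]
grip_width: 0.0111
grasp_force: 36.6
```

```bash
python3 - <<'E'
from h import *
a=cv2.resize(snap('scene','k.png')[130:290,140:300],(400,400),interpolation=2); b=cv2.resize(snap('side','l.png')[150:310,220:380],(400,400),interpolation=2)
cv2.imwrite('pics/kl.png',cv2.hconcat([a,b])[:,:,::-1])
for n in('scene','side'): print([(z,proj(cam(n),(.571,-.168,z)).round(1).tolist()) for z in(.28,.29,.295,.3)])
E
```

```text
[(0.28, [218.1, 175.0]), (0.29, [217.8, 171.4]), (0.295, [217.6, 169.6]), (0.3, [217.4, 167.8])]
[(0.28, [305.0, 199.9]), (0.29, [305.3, 197.1]), (0.295, [305.5, 195.8]), (0.3, [305.6, 194.4])]
```

View pics/kl.png

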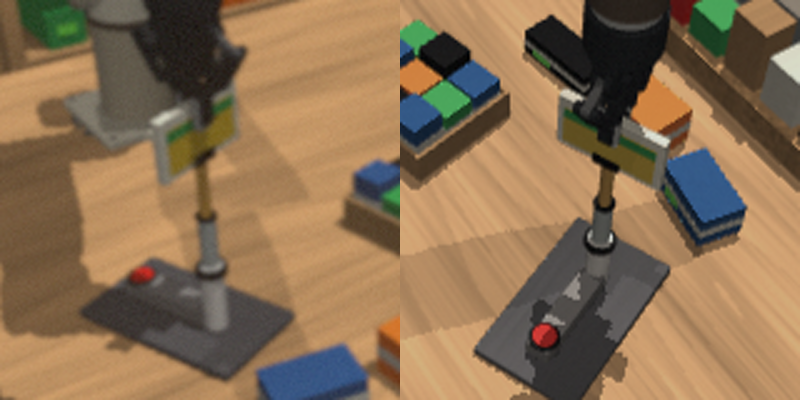

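Both sections are out, the sign top is near (218,170) in scene, which gives z of about 0.294, and the foot is flat with the button in. Handing in.

```bash
python3 -c "
from h import *
print(workorder.job_done())"
```

```text
the job is handed in; nothing more can be done
None
```

I pressed the button in and drew the sign up to the second stop. I handed the job in with the sign still held there (top edge about 0.294 m, 37 N grip, 10 N pull) and the foot looking flat and in place; no verdict came back, and the grip briefly reached 60 N a finger before I eased it.

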